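# Lock the carriage and hold the hidden bolt head so the display arm stops sinking

### The arm

A 6-joint arm with a two-finger parallel gripper is mounted at the origin on the work surface. World frame = base frame: x ahead of the robot, y to its left, z up, the work surface at z = 0. Lengths are in m, angles in degrees, forces in N, time in s.
With the tool pointing down it reaches from about 0.3 to 0.75 m from the base axis. Payload 8.5 kg.
Tool frame: the origin (TCP) lies at the very end of the fingers, on their centre line; the grasp point (between the pads) lies 19 mm behind it (env.grip_point_offset is the distance from the TCP to the grasp point, in m); z points along the fingers, y is the direction in which the jaws open and shut (so a half turn about z gives the same grasp; the last joint's range is limited). The gripper opens to 85 mm and grips with 20 to 120 N. Pads are 22 mm wide; open, the fingers measure 114 mm over their backs; the gripper's body (76 mm by 85 mm) begins 54 mm behind the grasp point. The pads swing forward as they close: fully open they stand 13 mm farther back than shut.
Start: joints at [58.711, 21.807, 74.336, -0, 83.858, -12.336], TCP at [0.179, 0.52, 0.231] pointing down, gripper open.
Joint ranges: [-178.18, 178.18], [-50.72, 133.34], [12.68, 142.11], [-81.47, 261.47], [9.98, 163.14], [-165.26, 165.26]. Speed limits (degrees/s): [136.94, 136.94, 180, 180, 180, 180].

### API

Orientations are given as a 3x3 rotation matrix whose columns are the frame's x, y, z axes.
In Python, from rig import env gives the robot as it stands.
- The arm moves only by the tool move_arm, never from a script. Its argument "moves" is a list of rows, each a list of 4 numbers: the shift along the tool's x, y, z in mm, then the turn about the tool's z in rad. In form: [[tx, ty, tz, spin], ...]. A call has 1 to 20 rows; each row is the pose to reach, as a shift and turn from the pose commanded when the call began, along the tool's axes at that moment; what a row does not reach only later rows make up. A row lasts 1/10 s, in which the tool goes at most 50 mm and 8.59 degrees, less where a joint would pass 70% of its speed; a pose out of reach is approached as far as the arm can. A call with a gripper value outside its range is refused whole. "grip" is the closure, from 0 (fully open) to 1 (shut), set as the call begins (left out, the last holds). The fingers move at their own pace and stop on an object; "grip_force" is the grip in N (left out, the last holds). Time passes only in rows, so rows that repeat a pose let the fingers close. It gives the time, the measured TCP pose, the force and the opening at its end, in the units of the state.
- env.observe(): the state, without advancing time (a new reading comes with each control period).
- env.get_image(name): name is "side" or "top"; returns the picture (384x512x3 uint8, red, green, blue); there is no depth.
- env.get_calibration(name): a dict with "fovy" (degrees; the focal length in pixels is half the picture's height over the tangent of half this angle, whatever the lens; pixels are square), "cx", "cy" (the principal point, pixels), "extrinsics" (4x4, takes a point from world to camera coordinates). Camera axes: x right, y up, looking along -z (the intrinsics and any distortion apply to the point x, -y, -z); pixel columns grow to the right and rows downward; lengths in m; the calibration is good to about 2 mm. A picture is of the moment at which its call begins. get_calibration takes no time and is no camera call.
- env.close_job(): hands the job in, once; it reports no verdict.
Trained networks look in the newest picture that a camera, given by its name, has taken for a name from the list of things; names that differ only in an ending like _2 or _b are one class to them, and where a whole thing is asked for, a point or a joint stands for the part that bears it (a point fixed in the world has none). Each returns a list of dicts, best first, with "conf" (0 to 1); they miss things now and then, are a little off and sometimes report something else, mostly with a low value. They report only what shows in the picture. A call takes as long as a camera call.
- env.silhouettes(camera, name): "region" (384x512 bool, what is visible of it) and "point" ([row, column] in pixels, amid what is visible of it).
- env.tip_of(camera, name): "point" ([row, column] in pixels: a listed point, or the origin of a listed thing).
The state is a dict: "time_s": time; "q": joint angles; "qvel": joint speeds; "joint_efforts": joint torques, N m; "position": TCP position; "tool_rot": TCP orientation; "ft_force": force on the tool from outside, world axes, zero at the start; "wrist_torque": the same for the moment, N m; "grip_width": finger opening in m.
Only numpy, scipy, OpenCV 4.12 (cv2) and the standard library are available. Lean on these libraries where they do the work, as an engineer would, in place of code of your own. Each camera call takes 0.05 s, during which the arm holds its last target.

### The job

The loaded display arm on the counter stand is slowly sinking because its bolt turns. First lock the sliding carriage where it stands by turning its clamp knob fully clockwise, then reach down through the gap behind the bracket, grasp the hidden hexagonal bolt head and hold it so that it no longer turns, ready for a colleague to tighten the nut. Finish while still holding the head firmly, and do not disturb the phone, the lead sinker or the line spool nearby.

Things in the scene. Friction and masses are not known exactly. Their poses are not given: they have to be found in the camera images.
- stand: Counter stand, fixed to the counter; origin at the middle of its underside, x axis to the back (away from the robot at yaw 0), y along the rail, z up. Plywood base 230 (x) x 420 (y) x 20 mm high with an aluminium rail along y. On the rail slides a carriage: a flat grey shoe (x from -120 to +20 mm, 150 mm along y, top 51 mm above the counter) with an upright bracket.
- panel_top (a point): Middle of the top edge of the stand's fixed rear panel: upright white perforated steel, 4 mm thick in x, 400 mm long along y, top 140 mm above the counter. Its front face is 60 mm behind the bracket's rear face: this is the gap, open at the top and both ends, its floor 20 mm above the counter.
- bracket_top (a point): Middle of the top edge of the carriage's bracket, an upright steel plate 5 mm thick in the stand's x and 120 mm wide along its y; top 143 mm above the counter. The bolt passes through it 23 mm below this point. It moves with the carriage.
- carriage (a joint): How far the carriage has slid along the stand's y axis from the middle of the rail, m (travel -0.06 to +0.06). Unlocked it slides at a push of about 2 N; with the clamp knob fully home a push of 15 N shifts it no more than about 2 mm.
- clamp (a joint): Turn of the clamp knob, rad: 0 fully free, grows clockwise seen from above, stop at 1.3 = fully home, carriage locked; it starts between 0 and 0.15. It needs about 0.15 to 0.2 N m and stays where it is left.
- clamp_grip (a point): Point on the clamp knob's vertical axis, at gripping height, 88 mm above the counter. The black knob stands on the shoe on the robot's side, 103 mm in -x and 35 mm in -y (stand axes) from the bracket's middle. Its grip is an upright bar 14 mm wide, 42 mm long, from 25 mm below to 7 mm above this point, on a flat disc; with the joint at 0 the bar's length lies along the stand's x.
- bolt (a joint): Turn of the bolt with its arm, rad: 0 with the arm level, grows as the arm's +y end sinks (minus the right-handed angle about the stand's x). Starts between -0.35 and -0.05; left alone it sinks 0.01 to 0.025 rad per second, with about 0.13 to 0.23 N m at the bolt. The thread is very stiff to faster turning.
- head_center (a point): Centre of the bolt head, behind the bracket, 120 mm above the counter, on the bolt's level axis parallel to the stand's x. Steel hexagon 24 mm across flats, 18 mm thick along x, 20 mm off the bracket's rear face on a round spacer of 18 mm diameter; 31 mm from its centre to the rear panel. At bolt joint 0 two flats are upright, facing +y and -y; they turn with the joint.
- lead_center (a point): Centre of the lead weight (cylinder, 30 mm diameter, 28 mm long along x) at the end of the display arm, 95 mm from the bolt's axis. The arm is a flat steel bar in front of the bracket (robot's side), 125 mm long, 22 mm high, on the same bolt as the head, held by a nut.
- phone: White desk telephone, loose, 190 x 160 x 67 mm; origin at the middle of its underside. Bystander.
- sinker: Cone-shaped lead sinker, loose, 52 mm diameter, 72 mm high; origin at the middle of its underside. Bystander.
- spool: Line spool, loose, 64 mm diameter, 36 mm high; origin at the middle of its underside. Bystander.

How it is judged:
By the outcome, as a careful person would: the job done as asked, in the order asked, and still so for the second after the job is handed in, while the arm keeps its last pose, push and grip.
It also fails if it takes over 43 s, if anything falls off the work surface, if the arm or the gripper's body presses on something with over 40 N, if the wrist force passes 120 N, or if a joint passes its speed limit or range.

## Working session

There is one attempt and no reset: what is moved stays moved. The work goes in short steps, Python scripts to look and compute and a tool call to move; the robot and the scene stay as the last step left them, time stands still between calls to the robot, and variables do not carry over. Pictures are saved under pics/ and viewed, and the job is handed in when it is done.

Besides the shell and the picture viewer there is one more tool, called after "Emit:" as name(argument=value, ...), one argument or row to a line, values as JSON. move_arm: Moves the arm, as the interface text tells. Its arguments: {"type":"object","properties":{"moves":{"type":"array"},"grip":{"type":"number"},"grip_force":{"type":"number"}},"required":["moves"]}

```bash
mkdir -p pics; ls; python3 - <<'E'
from rig import env
import cv2,numpy as np
o=env.observe(); print(o)
for c in("side","top"):
    im=env.get_image(c); cv2.imwrite(f"pics/{c}0.png",im[:,:,::-1]); k=env.get_calibration(c); print(c,k)
    for n in("panel_top","bracket_top","clamp_grip","head_center","lead_center","stand","phone","sinker","spool"):
        r=env.tip_of(c,n); print(n,[(np.round(a["point"],1).tolist(),round(a["conf"],2)) for a in r[:3]])
print(env.observe()["time_s"],env.grip_point_offset)
E
```

```text
pics
{'time_s': 0.0, 'q': array([ 5.87113252e+01,  2.18412179e+01,  7.43867825e+01, -1.28354652e-03,
        8.38584849e+01, -1.23366664e+01]), 'qvel': array([-0.07129165,  0.02212029, -0.12576923,  0.01414259, -0.00353475,
        0.009574  ]), 'joint_efforts': array([ 7.72140975e-04, -4.48467493e+01, -2.31278694e+01, -1.53046922e-04,
        4.80749950e-03, -2.18055099e-06]), 'position': array([0.17847839, 0.51990935, 0.23069771]), 'tool_rot': array([[-9.45791612e-01,  3.24773215e-01, -7.64900200e-04],
       [ 3.24773976e-01,  9.45790765e-01, -1.30148750e-03],
       [ 3.00747265e-04, -1.47935564e-03, -9.99998861e-01]]), 'ft_force': array([ 1.32177116, -0.51072461, -0.64670052]), 'wrist_torque': array([ 0.00569896,  0.04121363, -0.0050535 ]), 'grip_width': 0.0853031622701927}
side {'fovy': 50.86989577071369, 'cx': 255.86739621054096, 'cy': 190.68837521365842, 'extrinsics': array([[ 0.97589662, -0.21814236,  0.00630039, -0.51835993],
       [ 0.11726097,  0.54849777,  0.82788892, -0.1494461 ],
       [-0.18405339, -0.80719521,  0.5608567 , -1.19254604],
       [ 0.        ,  0.    
[... 347 characters left out ...]
, 318.0], 0.8)]
top {'fovy': 56.92140894589103, 'cx': 251.17432756880476, 'cy': 192.0143371576964, 'extrinsics': array([[ 0.01230946, -0.99964127, -0.0237867 ,  0.02818497],
       [ 0.9947209 ,  0.00981827,  0.10214661, -0.52393263],
       [-0.10187643, -0.02491849,  0.99448492, -1.05619212],
       [ 0.        ,  0.        ,  0.        ,  1.        ]])}
panel_top [([135.7, 276.3], 0.85)]
bracket_top [([158.8, 274.5], 0.79)]
clamp_grip [([249.1, 393.5], 0.56), ([200.2, 281.5], 0.54)]
head_center [([147.8, 275.2], 0.56)]
lead_center [([164.0, 241.6], 0.68)]
stand [([172.7, 270.6], 0.76)]
phone [([190.6, 120.3], 0.58)]
sinker [([246.3, 393.6], 0.53)]
spool [([175.9, 405.2], 0.95)]
1.0 0.0187
```

View pics/side0.png

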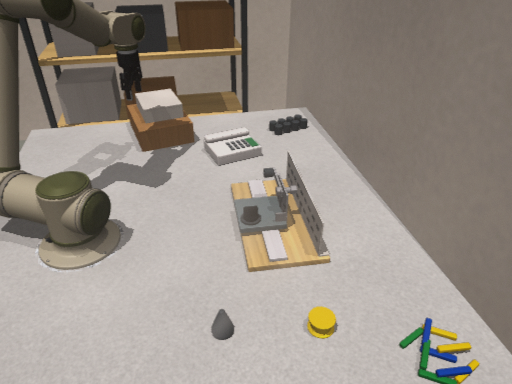

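View pics/top0.png

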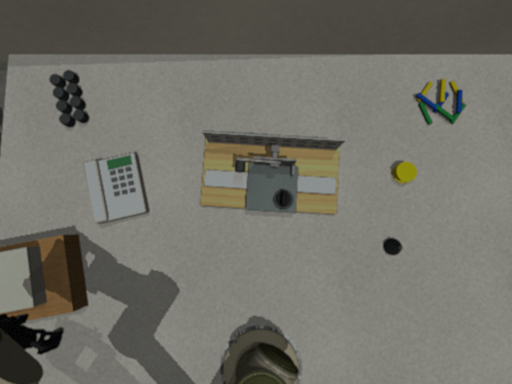

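```bash
cat > h.py <<'E'
import numpy as np,cv2
from scipy.optimize import least_squares
from rig import env
def proj(cal,P):
    P=np.atleast_2d(P); E=cal["extrinsics"]; C=P@E[:3,:3].T+E[:3,3]
    f=192/np.tan(np.radians(cal["fovy"]/2))
    return np.c_[cal["cy"]-f*C[:,1]/-C[:,2], cal["cx"]+f*C[:,0]/-C[:,2]]
K={c:env.get_calibration(c) for c in("side","top")}
def tri(ps,pt):
    r=least_squares(lambda X:np.r_[proj(K["side"],X)[0]-ps,proj(K["top"],X)[0]-pt],[.5,0,.1]); return r.x,np.abs(r.fun).max()
def w(p,th): # bracket-middle frame -> world; p=(x,y,yaw)
    x,y,yaw=p; c,s=np.cos(yaw),np.sin(yaw); return lambda a,b,z: np.array([x+c*a-s*b,y+s*a+c*b,z])
E
python3 - <<'E'
from h import *
D=dict(panel_top=((182.2,301.6),(135.7,276.3)),bracket_top=((182.1,283.1),(158.8,274.5)),clamp_grip=((213.3,248.6),(200.2,281.5)),head_center=((186.5,293.7),(147.8,275.2)),lead_center=((169.1,268.3),(164.0,241.6)),phone=((153.4,230.8),(190.6,120.3)),sinker=((330.3,222.7),(246.3,393.6)),spool=((326,318),(175.9,405.2)))
for n,(a,b) in D.items(): x,r=tri(a,b); print(n,np.round(x*1000,1),round(r,2))
def pts(v):
    f=w(v[:3],0); c=v[3]
    return dict(panel_top=f(.0645,-c,.14),bracket_top=f(0,0,.143),clamp_grip=f(-.103,-.035,.088),head_center=f(.0315,0,.12),
      lead_center=f(v[4],.095*np.cos(v[5]),.12-.095*np.sin(v[5])))
def res(v):
    return np.concatenate([np.r_[proj(K["side"],p)[0]-D[n][0],proj(K["top"],p)[0]-D[n][1]] for n,p in pts(v).items()])
r=least_squares(res,[.6,-.03,0,0,-.03,-.2]); v=r.x; print(np.round(v*1000,1)); print(np.round(r.fun,1))
for n,p in pts(v).items(): print(n,np.round(p*1000,1))
np.save("fit.npy",v)
for c,box in(("side",(140,270,210,340)),("top",(120,220,190,350))):
    im=cv2.imread(f"pics/{c}0.png"); s=5; y0,y1,x0,x1=box
    z=cv2.resize(im[y0:y1,x0:x1],None,fx=s,fy=s,interpolation=cv2.INTER_CUBIC)
    f=w(v[:3],0);cc=v[3]
    def L(P):
        q=proj(K[c],P); q=[(int((b-x0+.5)*s),int((a-y0+.5)*s)) for a,b in q]; 
        for i in range(len(q)-1): cv2.line(z,q[i],q[i+1],(0,0,255),1)
    L([f(0,-.06,.143),f(0,.06,.143)]); L([f(.0625,-.2-cc,.14),f(.0625,.2-cc,.14)])
    L([f(-.124,-.028,.095),f(-.082,-.028,.095),f(-.082,-.042,.095),f(-.124,-.042,.095),f(-.124,-.028,.095)])
    for n,p in pts(v).items():
        a,b=proj(K[c],p)[0]; cv2.circle(z,(int((b-x0+.5)*s),int((a-y0+.5)*s)),3,(255,0,255),1)
    cv2.imwrite(f"pics/{c}0z.png",z)
E
```

```text
panel_top [666.2 -36.  141.7] 1.28
bracket_top [604.5 -32.  146.6] 0.39
clamp_grip [496.2 -56.3  66.3] 0.05
head_center [638.7 -34.4 128. ] 0.06
lead_center [586.8  58.9 141. ] 1.04
phone [527.3 452.6  -8.8] 0.14
sinker [ 363.4 -401.     5.1] 0.22
spool [ 580.3 -440.7   10.7] 0.09
[ 603.7  -32.5  -59.4   -0.9  -22.  -214.1]
[ 0.   1.8  0.7 -0.5  1.2 -0.7  0.2  0.2 -5.   1.3 -1.4  2.2  2.4 -1.4
  1.8 -0.1 -0.4  1.   0.8 -1.1]
panel_top [668.1 -35.4 140. ]
bracket_top [603.7 -32.5 143. ]
clamp_grip [498.8 -61.3  88. ]
head_center [635.1 -34.4 120. ]
lead_center [587.3  61.5 140.2]
```

View pics/side0z.png

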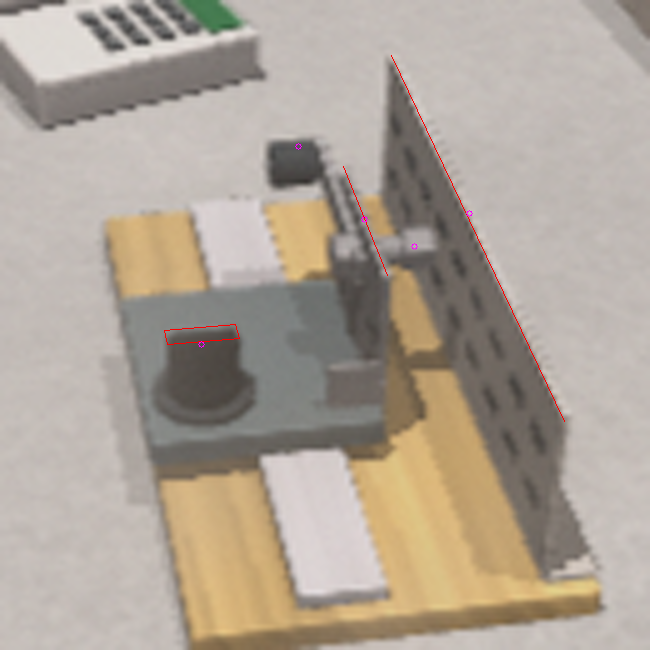

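View pics/top0z.png

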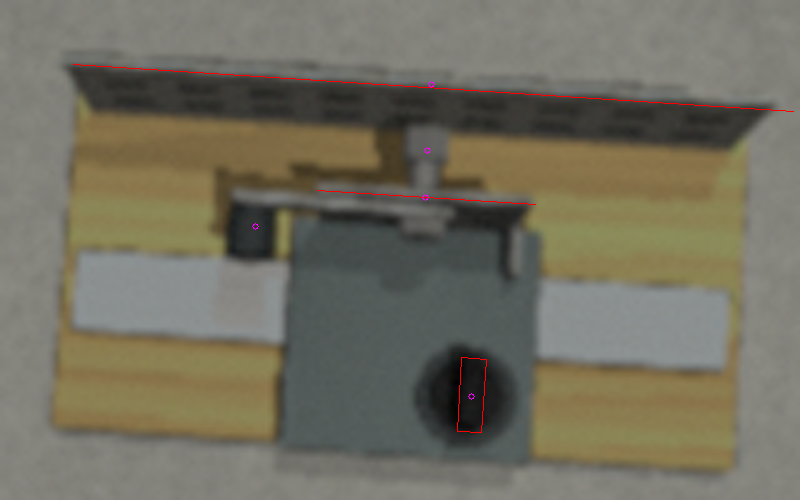

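```bash
python3 - <<'E'
import cv2,numpy as np
def crop(c,box,s,out,g=0.5):
    im=cv2.imread(f"pics/{c}0.png"); y0,y1,x0,x1=box
    z=cv2.resize(im[y0:y1,x0:x1],None,fx=s,fy=s,interpolation=cv2.INTER_NEAREST)
    z=(255*(z/255.)**g).astype(np.uint8)
    for i in range(y0,y1,5): cv2.putText(z,str(i),(0,int((i-y0+.5)*s)+4),0,.35,(0,0,255)); cv2.line(z,(22,int((i-y0+.5)*s)),(28,int((i-y0+.5)*s)),(0,0,255))
    for i in range(x0,x1,5): cv2.putText(z,str(i),(int((i-x0+.5)*s)-10,10),0,.35,(0,0,255)); cv2.line(z,(int((i-x0+.5)*s),12),(int((i-x0+.5)*s),18),(0,0,255))
    cv2.imwrite(f"pics/{out}.png",z)
crop("top",(140,218,240,304),10,"tk"); 
crop("top",(125,220,196,348),5,"ta")
crop("side",(165,235,230,305),8,"sk")
E
```

```text
(no output)
```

View pics/tk.png

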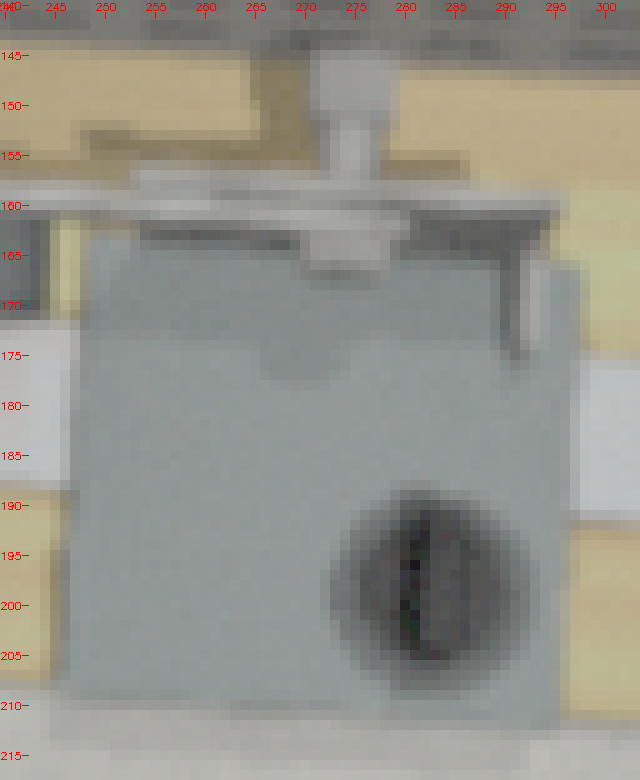

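View pics/ta.png

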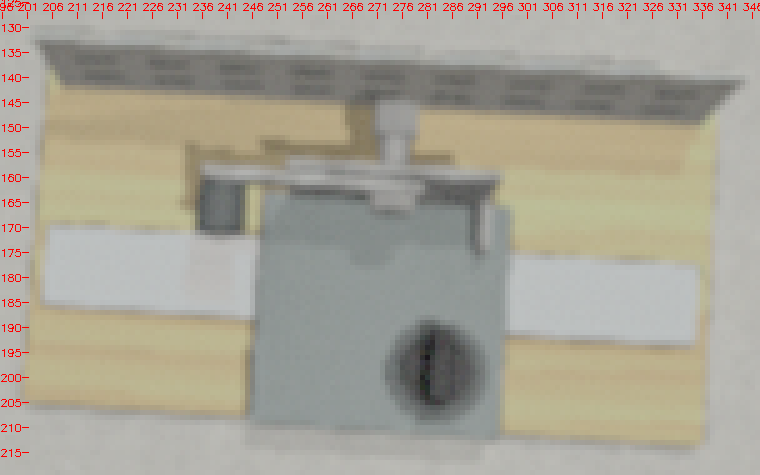

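View pics/sk.png

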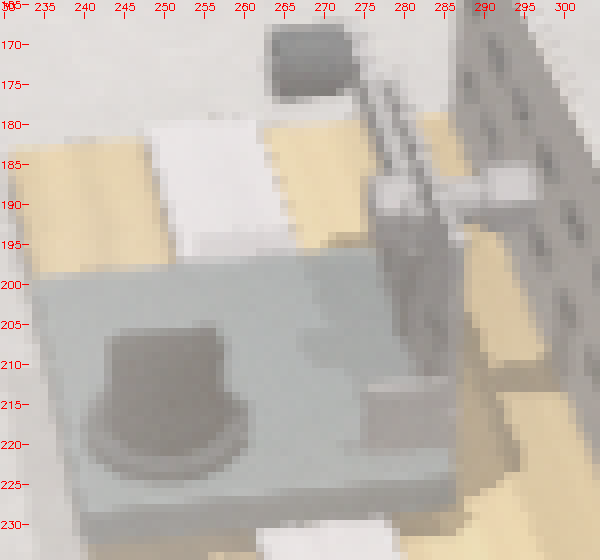

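```bash
cat > fit2.py <<'E'
from h import *
# v: x,y,yaw (bracket mid), c, b(stand origin->bracket x), bolt, leadx
def F(v):
    f=w(v[:3],0); c=v[3]; b=v[4]
    g=lambda X,Y,Z: f(X-b,Y-c,Z)   # stand coords
    return f,g
# (cam,row,col,frame,pt, mask rows/cols)
O=[("top",206,201.2,'g',(-.115,.21,.02)),("top",214,336.7,'g',(-.115,-.21,.02)),
("top",133,203.5,'p',(.0625,.2,.14)),("top",141.3,344,'p',(.0625,-.2,.14)),
("top",209.3,245.8,'s',(-.12,.075,.051)),("top",212,295,'s',(-.12,-.075,.051)),
("top",159.5,295.5,'f',(.0,-.06,.143)),
("top",148,275,'f',(.0315,0,.132)),
("side",182.8,231.2,'g',(-.115,.21,.02)),("side",268,248,'g',(-.115,-.21,.02)),
("side",150.7,287.8,'p',(.0625,.2,.14)),("side",224,322.8,'p',(.0625,-.2,.14)),
("side",199,233.5,'s',(-.12,.075,.051)),("side",228,239.8,'s',(-.12,-.075,.051)),
("side",194.5,286.3,'f',(0,-.06,.143)),
("side",187.5,293.3,'f',(.0315,0,.12)),
]
def P(o,v):
    f,g=F(v); t=o[3]; q=o[4]
    if t=='g' or t=='s': 
        return g(q[0],q[1]+(v[3] if t=='s' else 0),q[2])
    if t=='p': return f(q[0],q[1]-v[3],q[2])
    return f(*q)
def res(v): return np.concatenate([proj(K[o[0]],P(o,v))[0]-np.array(o[1:3]) for o in O])
if __name__=="__main__":
    r=least_squares(res,[.6,-.03,-.06,0,.03],loss='soft_l1'); v=r.x
    print(np.round(v*1000,1))
    for o,e in zip(O,res(v).reshape(-1,2)): print(o[0],o[3],o[4],np.round(e,1))
    np.save("fit2.npy",v); f,g=F(v); print("clamp",f(-.103,-.035,.088),"head",f(.0315,0,.12))
    for c in K: print(c,proj(K[c],f(-.103,-.035,.088)), proj(K[c],f(-.103,-.035,.095)))
    for c in K:
        E=K[c]["extrinsics"]; print(-E[:3,:3].T@E[:3,3])
E
python3 fit2.py
```

```text
[604.7 -31.3 -54.3  -2.8  19.7]
top g (-0.115, 0.21, 0.02) [-0.7 -0.3]
top g (-0.115, -0.21, 0.02) [0.2 1.3]
top p (0.0625, 0.2, 0.14) [-0.6 -0.5]
top p (0.0625, -0.2, 0.14) [-0.4  2.9]
top s (-0.12, 0.075, 0.051) [-0.  -0.8]
top s (-0.12, -0.075, 0.051) [0.6 0.4]
top f (0.0, -0.06, 0.143) [0.5 0.6]
top f (0.0315, 0, 0.132) [ 0.3 -0.2]
side g (-0.115, 0.21, 0.02) [ 0.2 -0.7]
side g (-0.115, -0.21, 0.02) [-0.4  0.4]
side p (0.0625, 0.2, 0.14) [-0.6 -0.3]
side p (0.0625, -0.2, 0.14) [-1.1 -0.1]
side s (-0.12, 0.075, 0.051) [-0.8  0.1]
side s (-0.12, -0.075, 0.051) [-0.3  0. ]
side f (0, -0.06, 0.143) [-0.1  1. ]
side f (0.0315, 0, 0.12) [ 1.1 -0.8]
clamp [ 0.49994488 -0.06062942  0.088     ] head [ 0.63614749 -0.03298705  0.12      ]
side [[208.12078144 250.18904457]] [[206.19986365 250.18524849]]
top [[198.35777154 283.47826221]] [[198.15097232 283.64233859]]
[ 0.30389775 -0.99372286  0.79583808]
[0.41321871 0.00700025 1.10455551]
```

```bash
cat > goto.py <<'E'
from h import *
import sys
def delta(pos,ang=None):
    """pos: TCP target world m; ang: desired tool-y angle deg. returns mm in tool axes, spin. uses measured pose"""
    o=env.observe(); R=o["tool_rot"]; d=R.T@(np.array(pos)-o["position"])*1000
    a=np.degrees(np.arctan2(R[1,1],R[0,1])); s=0
    if ang is not None: s=-np.radians((ang-a+180)%360-180)
    print("dTool",np.round(d,1),"spin",round(s,3),"yang",round(a,2),"pos",np.round(o["position"]*1000,1),"F",np.round(o["ft_force"],1),"T",np.round(o["wrist_torque"],2),"w",round(o["grip_width"]*1000,1),"q",np.round(o["q"],0),"t",o["time_s"])
if __name__=="__main__":
    a=[float(x) for x in sys.argv[1:]]; delta(a[:3],a[3] if len(a)>3 else None)
E
python3 goto.py .5 -.0606 .16 83
python3 -c "
from h import *
print(proj(K['top'],[[.178,.52,.231],[.28,.33,.15]]),proj(K['side'],[[.178,.52,.231]]))"
```

```text
dTool [-492.6 -444.9   71.3] spin -0.209 yang 71.05 pos [178.6 520.2 231.3] F [ 0.2 -0.8  0.6] T [ 0.03 -0.04 -0.03] w 85.2 q [ 59.  22.  74.   0.  84. -12.] t 1.0
[[323.42923422  46.75133326]
 [277.15139851 137.90106553]] [[ 98.01377614 134.22490109]]
```

Emit:
move_arm(
  moves=[
    [-40, -36, -50, 0],
    [-80, -72, -50, 0],
    [-120, -108, -50, 0],
    [-490, -445, -30, -0.21],
    [-492, -445, -30, -0.21],
    [-492, -445, -30, -0.21],
    [-492, -445, -30, -0.21],
    [-492, -445, -30, -0.21],
    [-492, -445, -30, -0.21],
    [-492, -445, -30, -0.21],
    [-492, -445, -30, -0.21],
    [-492, -445, -30, -0.21],
    [-492, -445, 0, -0.21],
    [-492.6, -444.9, 70, -0.21],
    [-492.6, -444.9, 70, -0.21],
    [-492.6, -444.9, 70, -0.21],
    [-492.6, -444.9, 70, -0.21],
    [-492.6, -444.9, 70, -0.21],
  ],
  grip=0.4,
)

```text
time_s: 2.8
position: [0.5006, -0.0601, 0.1633]
tool_rot: [[-0.993, 0.12, 0.003], [0.12, 0.993, -0.001], [-0.003, -0.001, -1.0]]
ft_force: [-0.2, 1.1, -0.5]
grip_width: 0.0513
```

```bash
cat > look.py <<'E'
from h import *
import sys
n=sys.argv[1]; boxes=dict(top=(120,220,225,325),side=(130,240,200,320))
for c in sys.argv[2:]:
    im=env.get_image(c)[:,:,::-1]; cv2.imwrite(f"pics/{n}_{c}_full.png",im); y0,y1,x0,x1=boxes[c]; s=6 if c=="top" else 5
    z=cv2.resize(im[y0:y1,x0:x1],None,fx=s,fy=s,interpolation=cv2.INTER_NEAREST)
    z=(255*(z/255.)**.5).astype(np.uint8)
    for i in range(y0,y1,10): cv2.putText(z,str(i),(0,int((i-y0+.5)*s)+4),0,.35,(0,0,255))
    for i in range(x0,x1,10): cv2.putText(z,str(i),(int((i-x0+.5)*s)-10,10),0,.35,(0,0,255))
    cv2.imwrite(f"pics/{n}_{c}.png",z)
o=env.observe(); p=o["position"]; print(o["time_s"],p,{c:proj(K[c],p).tolist() for c in K})
E
python3 goto.py .5 -.0606 .069 83; python3 look.py a side top
```

```text
dTool [ 0.8 -0.5 94.3] spin 0.002 yang 83.13 pos [500.6 -60.1 163.3] F [-0.2  1.1 -0.5] T [-0.02  0.02  0.03] w 51.3 q [ -20.   21.   88.    0.   71. -103.] t 2.8
2.9 [ 0.5004636  -0.06004886  0.1632349 ] {'side': [[186.65260172623564, 250.28357632810574]], 'top': [[195.77907130255207, 285.150645592953]]}
```

View pics/a_side.png

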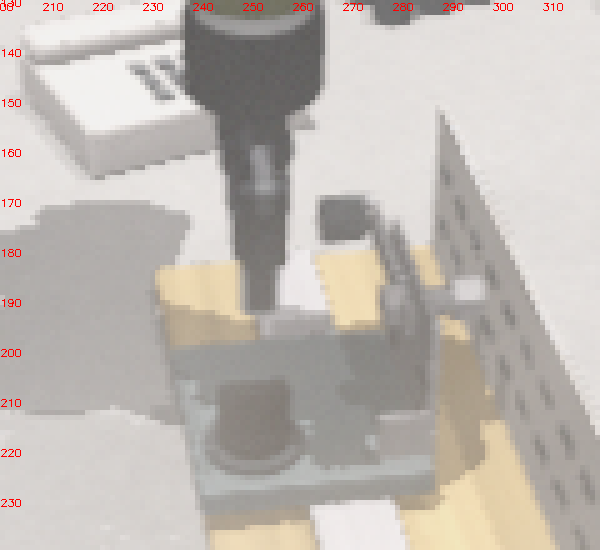

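View pics/a_top.png

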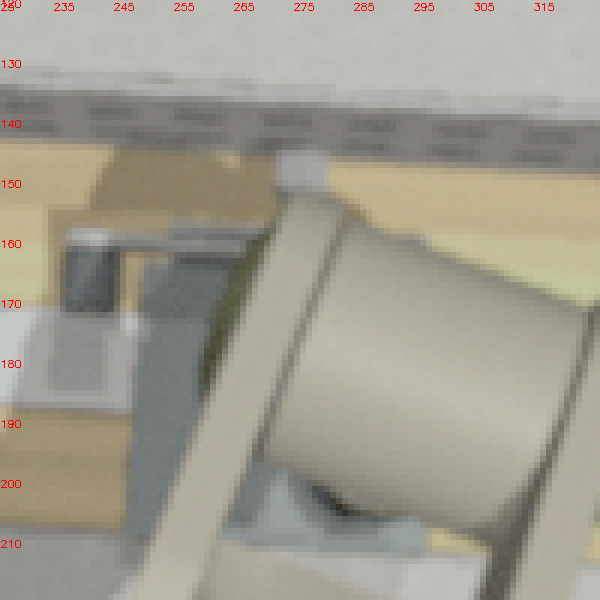

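Emit:
move_arm(
  moves=[
    [0.8, -0.5, 45, 0],
    [0.8, -0.5, 75, 0],
    [0.8, -0.5, 92, 0],
    [0.8, -0.5, 92, 0],
    [0.8, -0.5, 92, 0],
  ],
  grip=0.65,
  grip_force=20,
)

```text
time_s: 3.4
position: [0.4998, -0.0609, 0.0707]
tool_rot: [[-0.993, 0.12, 0.002], [0.12, 0.993, -0.001], [-0.002, -0.0, -1.0]]
ft_force: [-1.0, -0.3, 0.7]
grip_width: 0.0298
```

```bash
python3 goto.py .5 -.0606 .070 83; python3 look.py b side
```

```text
dTool [-0.2  0.3  0.7] spin 0.002 yang 83.11 pos [499.8 -60.9  70.7] F [-1.  -0.3  0.7] T [ 0.02  0.04 -0.03] w 29.8 q [ -20.   28.   95.    0.   57. -104.] t 3.4
3.45 [ 0.49999831 -0.06104257  0.07093941] {'side': [[212.83004430523616, 250.24470066549753]], 'top': [[198.83336891491336, 283.22932057122836]]}
```

View pics/b_side.png

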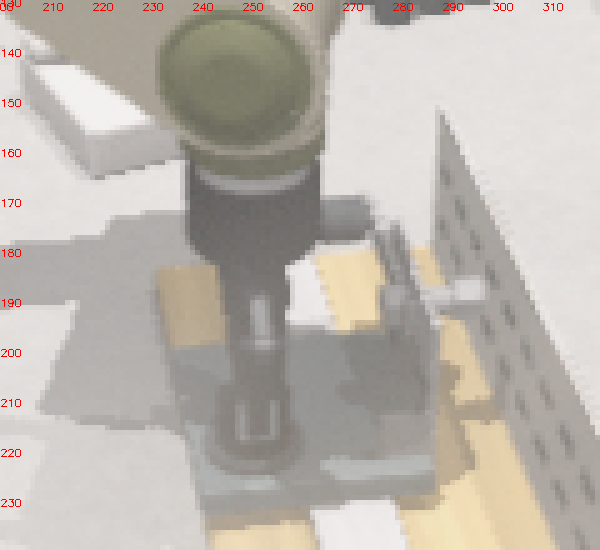

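Emit:
move_arm(
  moves=[
    [0, 0, 0, 0],
    [0, 0, 0, 0],
    [0, 0, 0, 0],
  ],
  grip=0.77,
)

```text
time_s: 3.75
position: [0.4994, -0.0611, 0.0699]
tool_rot: [[-0.993, 0.12, 0.001], [0.12, 0.993, -0.0], [-0.001, -0.0, -1.0]]
ft_force: [-0.3, 0.8, 0.4]
grip_width: 0.0194
```

Emit:
move_arm(
  moves=[
    [0, 0, 0, 0],
    [0, 0, 0, 0],
    [0, 0, 0, 0],
    [0, 0, 0, 0],
  ],
  grip=1.0,
  grip_force=30,
)

```text
time_s: 4.15
position: [0.4993, -0.061, 0.0698]
tool_rot: [[-0.993, 0.12, 0.001], [0.12, 0.993, -0.0], [-0.001, -0.0, -1.0]]
ft_force: [-1.6, 0.1, 6.0]
grip_width: 0.0136
```

```bash
python3 goto.py .5 -.0606 .070 83; python3 look.py c side; cat > shift.py <<'E'
import cv2,numpy as np,sys
a=cv2.imread(sys.argv[1],0).astype(np.float32);b=cv2.imread(sys.argv[2],0).astype(np.float32)
for y0,y1,x0,x1 in((216,240,258,292),(220,238,242,292),(240,268,260,320)):
    A,B=a[y0:y1,x0:x1],b[y0-3:y1+3,x0-3:x1+3]
    # subpixel row shift by LSQ
    gy,gx=np.gradient(A); d=(b[y0:y1,x0:x1]-A); d-=np.median(d)
    s=np.linalg.lstsq(np.c_[-gy.ravel(),-gx.ravel()],d.ravel(),rcond=None)[0]; print((y0,x0),"shift row,col",np.round(s,3))
E
for r in a b; do python3 shift.py pics/b_side_full.png pics/c_side_full.png; break; done; echo vs0; python3 shift.py pics/side0.png pics/b_side_full.png
python3 -c "
from h import *
print(proj(K['side'],[[.5,-.10,.05],[.5,-.101,.05]]))"
```

```text
dTool [-0.6  0.5 -0.2] spin 0.002 yang 83.09 pos [499.3 -61.   69.8] F [-1.6  0.1  6. ] T [0.13 0.15 0.17] w 13.6 q [ -20.   28.   95.   -0.   57. -104.] t 4.15
4.2 [ 0.49932805 -0.0610418   0.06979414] {'side': [[213.1668584313755, 250.02385933494836]], 'top': [[199.0942295566607, 283.2024234728492]]}
(216, 258) shift row,col [-0.087 -0.025]
(220, 242) shift row,col [-0.058 -0.018]
(240, 260) shift row,col [-0.001 -0.006]
vs0
(216, 258) shift row,col [0.118 0.124]
(220, 242) shift row,col [0.065 0.05 ]
(240, 260) shift row,col [-0.005 -0.004]
[[226.48988278 253.0236402 ]
 [226.70293392 253.09663741]]
```

View pics/c_side.png

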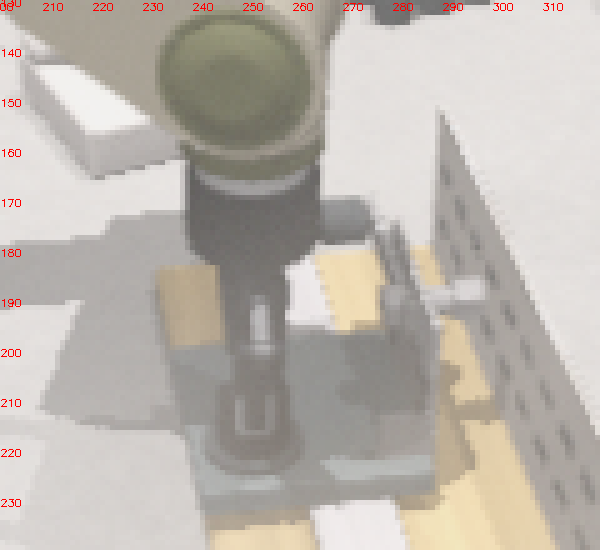

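Emit:
move_arm(
  moves=[
    [0, 0, 0, 0.1],
    [0, 0, 0, 0.22],
    [0, 0, 0, 0.34],
    [0, 0, 0, 0.46],
    [0, 0, 0, 0.58],
    [0, 0, 0, 0.7],
    [0, 0, 0, 0.82],
    [0, 0, 0, 0.94],
    [0, 0, 0, 1.06],
    [0, 0, 0, 1.14],
    [0, 0, 0, 1.18],
    [0, 0, 0, 1.18],
  ],
  grip=1.0,
  grip_force=60,
)

```text
time_s: 5.4
position: [0.4994, -0.0602, 0.0699]
tool_rot: [[-0.266, 0.964, 0.001], [0.964, 0.266, 0.001], [0.001, 0.001, -1.0]]
ft_force: [-0.0, 5.8, 6.5]
grip_width: 0.0131
```

```bash
python3 goto.py .4995 -.061 .070 12.4
```

```text
dTool [-0.8 -0.1 -0.1] spin 0.053 yang 15.42 pos [499.4 -60.2  69.9] F [-0.   5.8  6.5] T [1.03 0.2  0.08] w 13.1 q [-20.  28.  95.   0.  57. -36.] t 5.4
```

Emit:
move_arm(
  moves=[
    [0, 0, 0, 0.03],
    [0, 0, 0, 0.06],
    [0, 0, 0, 0.08],
    [0, 0, 0, 0.08],
  ],
)

```text
time_s: 5.8
position: [0.4994, -0.0601, 0.0699]
tool_rot: [[-0.189, 0.982, 0.001], [0.982, 0.189, 0.001], [0.001, 0.001, -1.0]]
ft_force: [1.3, 6.8, 7.3]
grip_width: 0.0131
```

```bash
python3 goto.py .4995 -.061 .070 12.4
```

```text
dTool [-0.9 -0.1 -0.1] spin -0.026 yang 10.9 pos [499.4 -60.1  69.9] F [1.3 6.8 7.3] T [1.23 0.14 0.4 ] w 13.1 q [-20.  28.  95.   0.  57. -31.] t 5.8
```

Emit:
move_arm(
  moves=[
    [0, 0, 0, 0.03],
    [0, 0, 0, 0.06],
    [0, 0, 0, 0.06],
    [0, 0, 0, 0.06],
  ],
)

```text
time_s: 6.2
position: [0.4994, -0.0602, 0.07]
tool_rot: [[-0.133, 0.991, 0.001], [0.991, 0.133, 0.0], [0.0, 0.001, -1.0]]
ft_force: [0.6, 6.0, 7.9]
grip_width: 0.0126
```

```bash
python3 goto.py .4995 -.061 .070 12.4; python3 look.py d side;  python3 shift.py pics/c_side_full.png pics/d_side_full.png
```

```text
dTool [-0.8 -0.  -0. ] spin -0.083 yang 7.63 pos [499.4 -60.2  70. ] F [0.6 6.  7.9] T [1.12 0.12 1.39] w 12.6 q [-20.  28.  95.   0.  57. -28.] t 6.2
6.25 [ 0.49943063 -0.06018492  0.06991496] {'side': [[212.95841992862304, 249.99796669074485]], 'top': [[199.05285334161783, 282.91176157750385]]}
(216, 258) shift row,col [-0.25  -0.252]
(220, 242) shift row,col [-0.264 -0.235]
(240, 260) shift row,col [0.002 0.007]
```

View pics/d_side.png

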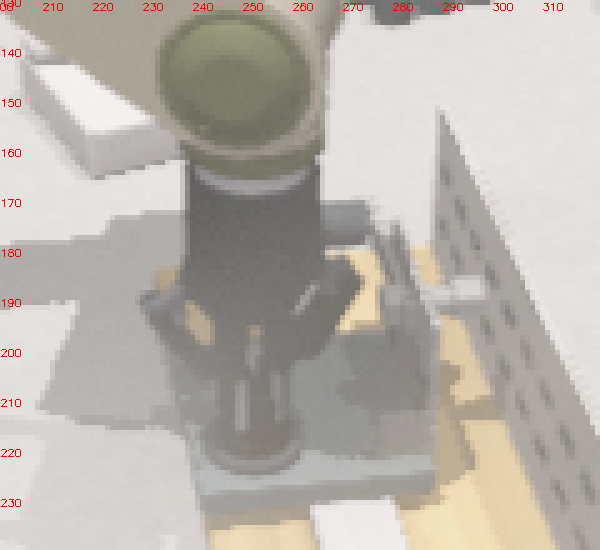

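Emit:
move_arm(
  moves=[
    [0, 0, 0, 0],
    [0, 0, 0, 0],
    [0, 0, -10, 0],
    [0, 0, -45, 0],
    [0, 0, -90, 0],
    [0, 0, -130, 0],
    [0, 0, -130, 0],
  ],
  grip=0.45,
)

```text
time_s: 6.95
position: [0.501, -0.0618, 0.205]
tool_rot: [[-0.129, 0.992, 0.01], [0.992, 0.129, -0.004], [-0.005, 0.009, -1.0]]
ft_force: [0.4, 0.2, -0.8]
grip_width: 0.0468
```

```bash
python3 goto.py .6361 -.0315 .19 86.9; python3 look.py e side top;  python3 shift.py pics/side0.png pics/e_side_full.png
```

```text
dTool [ 12.6 137.7  16.2] spin -1.387 yang 7.44 pos [501.  -61.8 205. ] F [ 0.4  0.2 -0.8] T [ 0.01 -0.02 -0.02] w 46.8 q [-20.  18.  84.  -0.  77. -28.] t 6.95
7.05 [ 0.4991216  -0.06114703  0.20004648] {'side': [[175.8900658251085, 249.8739111837607]], 'top': [[194.98843883303593, 286.60914050408445]]}
(216, 258) shift row,col [-0.083 -0.007]
(220, 242) shift row,col [-0.066 -0.028]
(240, 260) shift row,col [-0.005 -0.004]
```

View pics/e_side.png

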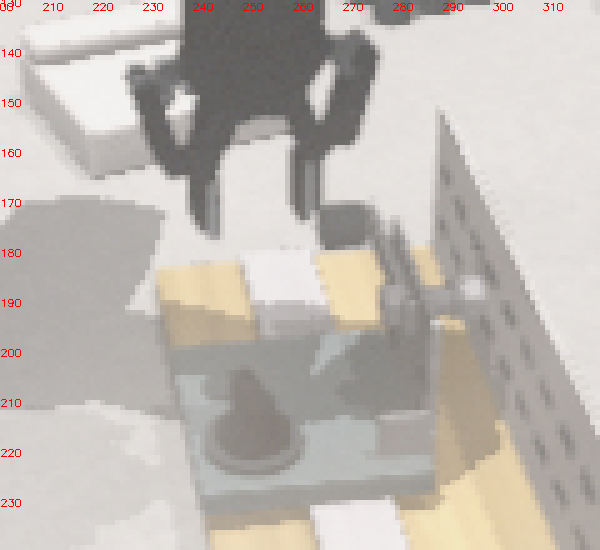

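View pics/e_top.png

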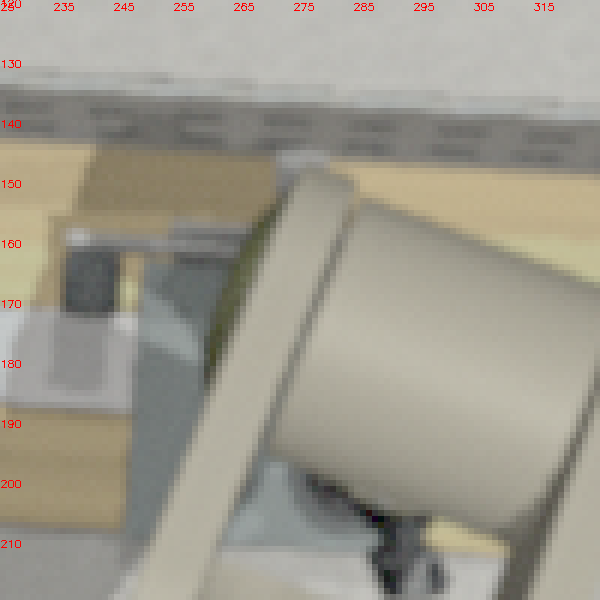

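```bash
python3 goto.py .6361 -.0317 .185 86.9
```

```text
dTool [ 11.5 139.6  15.2] spin -1.387 yang 7.43 pos [499.1 -61.1 200. ] F [ 0.   0.4 -0.5] T [-0.    0.03  0.02] w 47.0 q [-20.  19.  85.  -0.  76. -28.] t 7.05
```

Emit:
move_arm(
  moves=[
    [3, 30, 0, -0.14],
    [5, 60, 0, -0.28],
    [7, 90, 0, -0.42],
    [9, 120, 0, -0.56],
    [11.5, 139.6, 0, -0.7],
    [11.5, 139.6, 0, -0.84],
    [11.5, 139.6, 0, -0.98],
    [11.5, 139.6, 0, -1.12],
    [11.5, 139.6, 5, -1.26],
    [11.5, 139.6, 15, -1.385],
    [11.5, 139.6, 15, -1.385],
    [11.5, 139.6, 15, -1.385],
    [11.5, 139.6, 15, -1.385],
  ],
)

```text
time_s: 8.35
position: [0.6361, -0.0316, 0.1842]
tool_rot: [[-0.998, 0.058, -0.0], [0.058, 0.998, 0.0], [0.0, 0.0, -1.0]]
ft_force: [0.9, 0.7, -0.3]
grip_width: 0.0467
```

```bash
python3 goto.py .6361 -.0317 .101 86.9; python3 look.py f side top
```

```text
dTool [-0.1 -0.1 83.2] spin -0.004 yang 86.66 pos [636.1 -31.6 184.2] F [ 0.9  0.7 -0.3] T [-0.04  0.03 -0.02] w 46.7 q [ -13.   33.   64.   -0.   84. -100.] t 8.35
8.45 [ 0.63616486 -0.03154811  0.18450152] {'side': [[169.96939948614602, 293.65619045781955]], 'top': [[143.8376898072059, 275.05799904216605]]}
```

View pics/f_side.png

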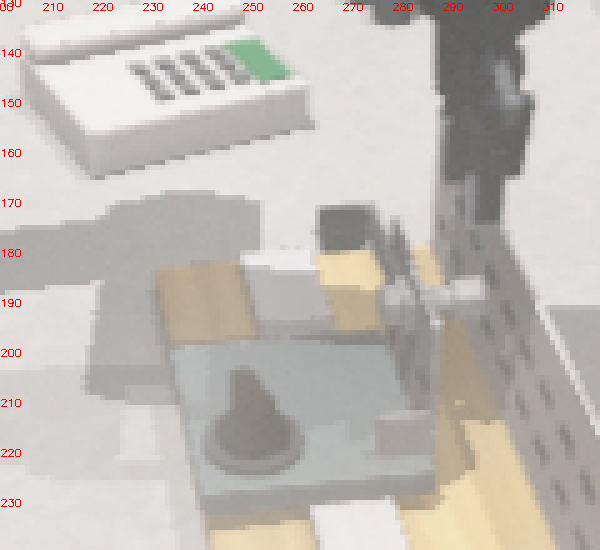

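View pics/f_top.png

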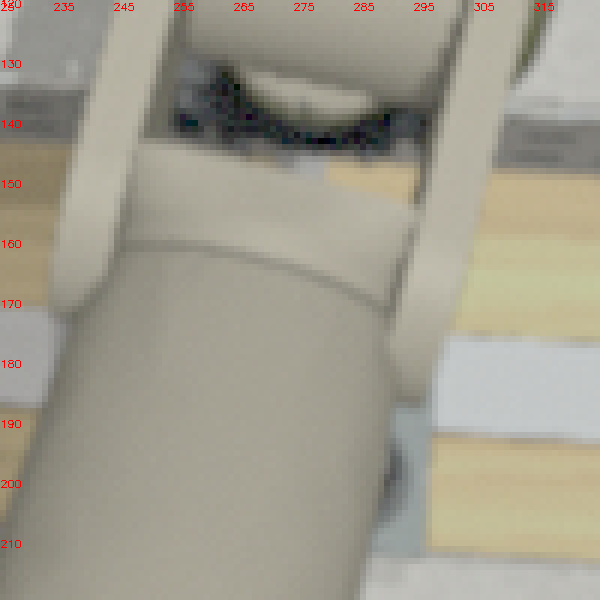

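Emit:
move_arm(
  moves=[
    [0, 0, 25, 0],
    [0, 0, 50, 0],
    [0, 0, 70, 0],
    [0, 0, 83, 0],
    [0, 0, 83, 0],
    [0, 0, 83, 0],
  ],
)

```text
time_s: 9.05
position: [0.6366, -0.0316, 0.1022]
tool_rot: [[-0.998, 0.056, 0.001], [0.056, 0.998, -0.0], [-0.001, -0.0, -1.0]]
ft_force: [-0.1, -0.3, 0.9]
grip_width: 0.0468
```

```bash
python3 goto.py .6361 -.0317 .101 86.9; python3 look.py g side
```

```text
dTool [ 0.5 -0.1  1.2] spin -0.002 yang 86.79 pos [636.6 -31.6 102.2] F [-0.1 -0.3  0.9] T [ 0.05 -0.09 -0.  ] w 46.8 q [ -13.   37.   70.    0.   73. -100.] t 9.05
9.1 [ 0.6366845  -0.03164568  0.10252324] {'side': [[193.08022135790745, 292.24320593672576]], 'top': [[150.43032472135422, 273.8590979199793]]}
```

View pics/g_side.png

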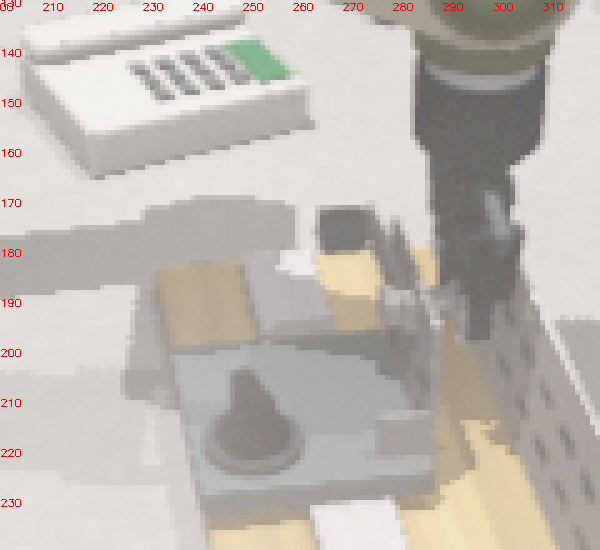

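```bash
cat > lead.py <<'E'
from h import *
v=np.load("fit2.npy"); f=w(v[:3],0)
o={}
for c in("side","top"):
    env.get_image(c); r=env.tip_of(c,"lead_center"); s=env.silhouettes(c,"lead_center")
    print(c,[(np.round(a["point"],1).tolist(),round(a["conf"],2)) for a in r[:2]],[(np.round(a["point"],1).tolist(),round(a["conf"],2),int(a["region"].sum())) for a in s[:2]])
    if s:
        m=s[0]["region"]; ys,xs=np.nonzero(m); print(" box",ys.min(),ys.max(),xs.min(),xs.max())
    if r: o[c]=np.array(r[0]["point"])
for lx in(-.018,-.022,-.026):
  for a in(-.2,-.1,0):
    P=f(lx,.095*np.cos(a),.12-.095*np.sin(a)); print(lx,a,proj(K["side"],P)[0].round(1),proj(K["top"],P)[0].round(1))
print(env.observe()["time_s"])
E
python3 lead.py
```

```text
side [] [([177.3, 274.3], 0.6, 164), ([217.3, 249.0], 0.53, 161)]
 box 172 194 264 289
top [([166.5, 241.7], 0.42)] []
-0.018 -0.2 [168.7 270.6] [163.3 240.2]
-0.018 -0.1 [171.  270.4] [163.9 239.8]
-0.018 0 [173.5 270.3] [164.5 239.9]
-0.022 -0.2 [168.8 269.3] [164.7 240.1]
-0.022 -0.1 [171.1 269.2] [165.3 239.7]
-0.022 0 [173.6 269. ] [165.9 239.8]
-0.026 -0.2 [168.9 268.1] [166.1 240. ]
-0.026 -0.1 [171.2 267.9] [166.7 239.6]
-0.026 0 [173.7 267.8] [167.3 239.7]
9.4
```

Emit:
move_arm(
  moves=[
    [0, 0, 1, 0],
    [0, 0, 1, 0],
    [0, 0, 1, 0],
    [0, 0, 1, 0],
  ],
  grip=0.62,
  grip_force=20,
)

```text
time_s: 9.8
position: [0.6361, -0.0315, 0.1003]
tool_rot: [[-0.998, 0.056, -0.0], [0.056, 0.998, -0.0], [0.0, -0.0, -1.0]]
ft_force: [0.2, -0.2, -0.3]
grip_width: 0.0323
```

Emit:
move_arm(
  moves=[
    [0, 0, 0, 0],
    [0, 0, 0, 0],
    [0, 0, 0, 0],
    [0, 0, 0, 0],
  ],
  grip=1.0,
  grip_force=20,
)

```text
time_s: 10.2
position: [0.6361, -0.0314, 0.1005]
tool_rot: [[-0.998, 0.056, 0.0], [0.056, 0.998, 0.0], [-0.0, 0.0, -1.0]]
ft_force: [-0.7, 1.1, 3.6]
grip_width: 0.024
```

```bash
python3 goto.py .6361 -.0317 .101 86.9; python3 look.py h side; python3 shift.py pics/e_side_full.png pics/h_side_full.png;python3 shift.py pics/g_side_full.png pics/h_side_full.png
```

```text
dTool [ 0.  -0.3 -0.5] spin -0.002 yang 86.81 pos [636.1 -31.4 100.5] F [-0.7  1.1  3.6] T [-0.11  0.18 -0.02] w 24.0 q [ -13.   37.   70.    0.   73. -100.] t 10.2
10.25 [ 0.63614302 -0.03143282  0.10054455] {'side': [[193.59901528966006, 292.01508264120326]], 'top': [[150.76493799666488, 273.7566076181194]]}
(216, 258) shift row,col [-0.365 -0.126]
(220, 242) shift row,col [-0.396 -0.173]
(240, 260) shift row,col [ 0.005 -0.005]
(216, 258) shift row,col [-0.365 -0.122]
(220, 242) shift row,col [-0.401 -0.173]
(240, 260) shift row,col [0.003 0.008]
```

View pics/h_side.png

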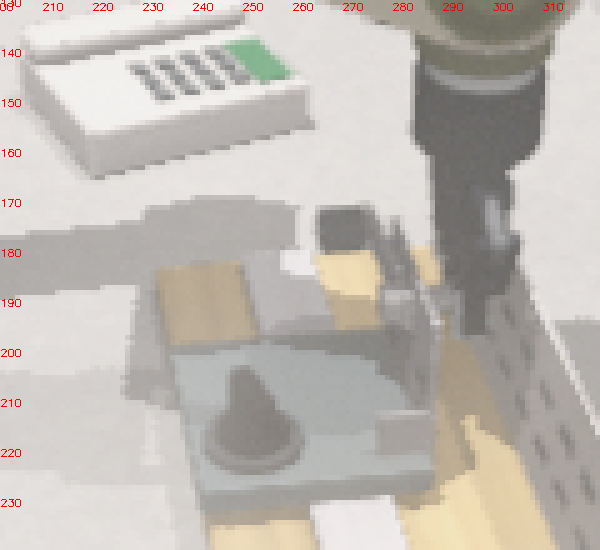

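Emit:
move_arm(
  moves=[
    [0, 0, 0, 0],
    [0, 0, 0, 0],
    [0, 0, 0, 0],
    [0, 0, 0, 0],
  ],
  grip=1.0,
  grip_force=90,
)

```text
time_s: 10.65
position: [0.6361, -0.0314, 0.1008]
tool_rot: [[-0.998, 0.056, 0.0], [0.056, 0.998, 0.0], [-0.0, 0.0, -1.0]]
ft_force: [-1.3, 1.5, 4.6]
grip_width: 0.0225
```

```bash
python3 goto.py .6361 -.0317 .101 86.9; python3 look.py i side; python3 shift.py pics/e_side_full.png pics/i_side_full.png
```

```text
dTool [ 0.  -0.3 -0.2] spin -0.002 yang 86.8 pos [636.1 -31.4 100.8] F [-1.3  1.5  4.6] T [-0.07  0.3  -0.01] w 22.5 q [ -13.   37.   70.    0.   73. -100.] t 10.65
10.7 [ 0.63616755 -0.03137139  0.10078018] {'side': [[193.52303414366128, 292.0213326758503]], 'top': [[150.73858565068622, 273.73854053635466]]}
(216, 258) shift row,col [-0.366 -0.134]
(220, 242) shift row,col [-0.383 -0.179]
(240, 260) shift row,col [ 0.006 -0.004]
```

Emit:
move_arm(
  moves=[
    [0, -0.3, 0, 0],
    [0, -0.6, 0, 0],
    [0, -1, 0, 0],
    [0, -1, 0, 0],
  ],
)

```text
time_s: 11.1
position: [0.6361, -0.0315, 0.1008]
tool_rot: [[-0.998, 0.055, 0.001], [0.055, 0.998, 0.002], [-0.001, 0.002, -1.0]]
ft_force: [-1.3, 5.9, 5.4]
grip_width: 0.0222
```

```bash
python3 goto.py .6361 -.0317 .101 86.9; python3 look.py j side; python3 shift.py pics/e_side_full.png pics/j_side_full.png
```

```text
dTool [ 0.  -0.2 -0.2] spin -0.001 yang 86.82 pos [636.1 -31.5 100.8] F [-1.3  5.9  5.4] T [ 0.64  0.19 -0.11] w 22.2 q [ -14.   37.   70.    0.   73. -100.] t 11.1
11.15 [ 0.63614395 -0.03147868  0.10075567] {'side': [[193.55014435494192, 292.02367734969573]], 'top': [[150.74875340669473, 273.77545582860904]]}
(216, 258) shift row,col [-0.351 -0.141]
(220, 242) shift row,col [-0.382 -0.196]
(240, 260) shift row,col [ 0.003 -0.012]
```

Emit:
move_arm(
  moves=[
    [0, 1, 0, 0],
    [0, 1.3, 0, 0],
    [0, 1.3, 0, 0],
    [0, 1.3, 0, 0],
    [0, 1.3, 0, 0],
  ],
)

```text
time_s: 11.65
position: [0.6362, -0.0313, 0.1008]
tool_rot: [[-0.998, 0.056, 0.0], [0.056, 0.998, -0.0], [-0.0, -0.0, -1.0]]
ft_force: [-1.5, -0.1, 5.4]
grip_width: 0.0227
```

```bash
python3 goto.py .6361 -.0317 .101 86.9; python3 look.py k side
```

```text
dTool [ 0.  -0.4 -0.2] spin -0.002 yang 86.8 pos [636.2 -31.3 100.8] F [-1.5 -0.1  5.4] T [-0.03  0.28 -0.07] w 22.7 q [ -13.   37.   70.   -0.   73. -100.] t 11.65
11.7 [ 0.6361607  -0.03129398  0.10076142] {'side': [[193.5142770693288, 292.01143165029515]], 'top': [[150.74215660928775, 273.7113527254606]]}
```

Emit:
move_arm(
  moves=[
    [0, 0, 0, 0],
    [0, 0, 0, 0],
    [0, 0, 0, 0],
    [0, 0, 0, 0],
    [0, 0, 0, 0],
    [0, 0, 0, 0],
    [0, 0, 0, 0],
    [0, 0, 0, 0],
    [0, 0, 0, 0],
    [0, 0, 0, 0],
    [0, 0, 0, 0],
    [0, 0, 0, 0],
    [0, 0, 0, 0],
    [0, 0, 0, 0],
    [0, 0, 0, 0],
    [0, 0, 0, 0],
    [0, 0, 0, 0],
    [0, 0, 0, 0],
    [0, 0, 0, 0],
    [0, 0, 0, 0],
  ],
)

```text
time_s: 13.7
position: [0.6361, -0.0313, 0.1008]
tool_rot: [[-0.998, 0.056, 0.0], [0.056, 0.998, -0.0], [-0.0, -0.0, -1.0]]
ft_force: [-1.8, 1.1, 4.4]
grip_width: 0.0224
```

Emit:
move_arm(
  moves=[
    [0, 0, 0, 0],
    [0, 0, 0, 0],
    [0, 0, 0, 0],
    [0, 0, 0, 0],
    [0, 0, 0, 0],
    [0, 0, 0, 0],
    [0, 0, 0, 0],
    [0, 0, 0, 0],
    [0, 0, 0, 0],
    [0, 0, 0, 0],
    [0, 0, 0, 0],
    [0, 0, 0, 0],
    [0, 0, 0, 0],
    [0, 0, 0, 0],
    [0, 0, 0, 0],
    [0, 0, 0, 0],
    [0, 0, 0, 0],
    [0, 0, 0, 0],
    [0, 0, 0, 0],
    [0, 0, 0, 0],
  ],
)

```text
time_s: 15.7
position: [0.6361, -0.0313, 0.1008]
tool_rot: [[-0.998, 0.056, 0.0], [0.056, 0.998, -0.0], [-0.0, -0.0, -1.0]]
ft_force: [-1.4, 0.1, 5.2]
grip_width: 0.0228
```

```bash
python3 goto.py .6361 -.0317 .101 86.9; python3 look.py l side top; python3 - <<'E'
import cv2,numpy as np
def s(a,b,box):
    a=cv2.imread(f"pics/{a}",0).astype(float);b=cv2.imread(f"pics/{b}",0).astype(float);y0,y1,x0,x1=box
    A=a[y0:y1,x0:x1];gy,gx=np.gradient(A);d=b[y0:y1,x0:x1]-A
    return np.linalg.lstsq(np.c_[-gy.ravel(),-gx.ravel()],d.ravel(),rcond=None)[0].round(3)
L=(164,184,258,274)
for x,y in(("b","c"),("e","f"),("e","g"),("f","g"),("g","h"),("h","i"),("i","k"),("k","l"),("h","l")): print(x,y,s(f"{x}_side_full.png",f"{y}_side_full.png",L))
E
python3 shift.py pics/k_side_full.png pics/l_side_full.png
```

```text
dTool [ 0.  -0.4 -0.2] spin -0.002 yang 86.8 pos [636.1 -31.3 100.8] F [-1.4  0.1  5.2] T [-0.08  0.27 -0.1 ] w 22.8 q [ -13.   37.   70.   -0.   73. -100.] t 15.7
15.8 [ 0.63617671 -0.03126965  0.10078799] {'side': [[193.50202061266378, 292.0146515250207]], 'top': [[150.73462309936428, 273.70329015737065]]}
b c [ 0.284 -0.068]
e f [ 0.132 -0.137]
e g [ 0.398 -0.281]
f g [ 0.303 -0.   ]
g h [-0.065 -0.057]
h i [-0.191 -0.03 ]
i k [-0.083 -0.005]
k l [ 0.004 -0.008]
h l [-0.271 -0.039]
(216, 258) shift row,col [ 0.003 -0.007]
(220, 242) shift row,col [ 0.001 -0.004]
(240, 260) shift row,col [0.001 0.   ]
```

View pics/l_side_full.png

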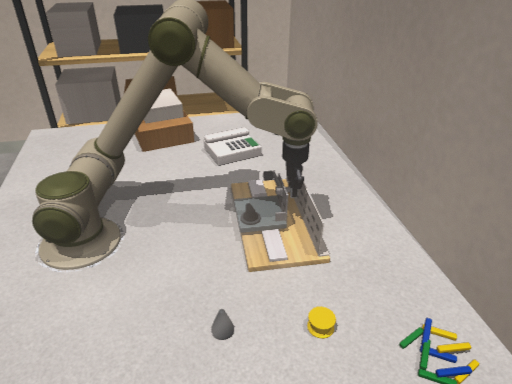

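View pics/l_top_full.png

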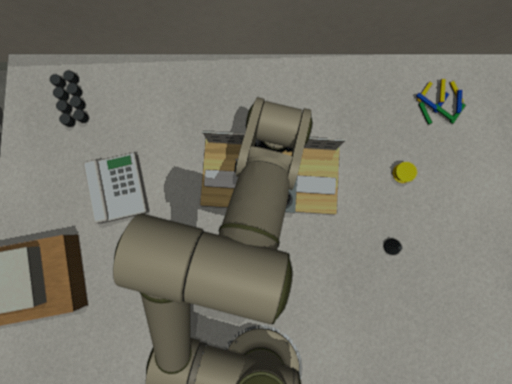

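```bash
python3 -c "
from rig import env
print(env.close_job())"
```

```text
the job is handed in; nothing more can be done
None
```

The carriage is locked, and the gripper is holding the hidden bolt head with 90 N. I handed the job in at about 15.8 s, still holding.

- **Clamp:** I turned the knob clockwise until it hit its stop. The wrist torque rose from about 0.1 to 1.4 N m there, with the tool slightly past the nominal stop angle. Later a push of about 6 N sideways no longer moved the carriage.
- **Bolt head:** I went down through the gap and closed on the flats. The opening was 24.0 mm at light grip, which matches the flats, and about 22.6 mm at 90 N as the pads gave.
- **Hold check:** over 4 s of holding, the lead weight moved 0.004 px and the shoe 0.003 px in the side camera, so the bolt no longer turns. The remaining sideways force was close to zero.
- **Bystanders:** the phone, sinker and spool look unmoved in the last pictures.

**Carriage shift:** the carriage did not stay exactly where it stood. It had moved about 0.4 mm in +y by the time it was locked. It moved about 1.8 mm more, despite the lock, when the first light (20 N) grip closed slightly off centre on the head. My brief push back did not return it, and I chose not to force it against the clamp. The networks' starting bolt angle (about -0.2 rad) also disagreed with my reading of the picture (about -0.05), but the clean 24.0 mm grip suggests the flats were close to upright.

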